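Slide a ware board of cups between two thrown vases into the drying bay

ROBOT

A 7-joint arm with a two-finger parallel gripper is mounted at the origin on the work surface. World frame = base frame: x ahead of the robot, y to its left, z up, the work surface at z = 0. Lengths are in mm, angles in rad, forces in N, time in s.
With the tool pointing down it reaches from about 425 to 950 mm from the base axis. Payload 4.7 kg.
Tool frame: the origin (TCP) lies on the centre line of the jaws, within the pads' length; the fingertips stand 17 mm ahead of it and the grasp point (between the pads) lies 2 mm behind it; z points along the fingers, y is the line along which they close (so a half turn about z gives the same grasp; the last joint's range is limited). The gripper opens to 85 mm and grips with 20 to 120 N. Pads are 22 mm wide; open, the fingers measure 114 mm over their backs; the gripper's body (76 mm by 85 mm) begins 54 mm behind the grasp point. The pads swing forward as they close: fully open they stand 13 mm farther back than shut.
Start: joints at [-1.275, 0.469, -0.049, 1.532, 0.024, 1.141, -0.082], TCP at [215.365, 639.738, 248.335] pointing down, gripper open.
Joint ranges: [-2.59, 2.59], [-0.33, 1.99], [-1.39, 1.29], [0.1, 2.45], [-1.04, 4.18], [0.21, 1.99], [-2.66, 2.66]. Speed limits (rad/s): [2.57, 2.57, 3.14, 3.14, 3.14, 3.14, 3.14].

INTERFACE

Orientations are given as a 3x3 rotation matrix whose columns are the frame's x, y, z axes.
In Python, from plant import env gives the robot as it stands.
- The arm moves only by the tool arm_command, never from a script. Its argument "targets" is a list of rows, each a list of 3 entries, a list of its own where there are three numbers: the shift along the tool's x, y, z in m, then the turn, a rotation vector about the tool's x, y, z in rad, then the opening, from -1 (shut) to 1 (fully open). A call has exactly 10 rows; each row shifts and turns the commanded pose from where the row before left it, along the tool's axes as they then stand; what a row does not reach is not made up. A row lasts 1/8 s, in which the tool goes at most 62.5 mm and 10.7 degrees, less where a joint would pass 70% of its speed; a pose out of reach is approached as far as the arm can. A call with a gripper value outside its range is refused whole. The fingers move at their own pace and stop on an object; the grip force is fixed at half the most. Time passes only in rows, so rows that do not move let the fingers close, or fill a call up. It gives the time, the measured TCP pose, the force, the opening and the grip force at its end, in the units of the state.
- env.sense(): the state, without advancing time (a new reading comes with each control period).
- env.grab_frame(name): name is "side" or "top"; returns a dict with "color" (480x640x3 uint8, red, green, blue), "camera_matrix" (3x3 intrinsics, pixels), "k1" (the pictures are not rectified: a ray, as slopes to the right and down, at radius r is drawn at 1 + k1 r^2 times it, then the intrinsics apply), "R" (3x3) and "t" (3): a world point X has camera coordinates R X + t. Camera axes: x right, y down, z forward; pixel columns grow to the right and rows downward; lengths in mm; the calibration is good to about 2 mm. A picture is of the moment at which its call begins. There is no depth.
- env.sign_off(): hands the job in; it is judged then, once.
The state is a dict: "clock": time; "q": joint angles; "dq": joint speeds; "tau": joint torques, N m; "ee_pos": TCP position; "eef_rot": TCP orientation; "contact_force": force on the tool from outside, world axes, zero at the start; "ft_torque": the same for the moment, N m; "grip_width": opening from 0.0 (shut) to 1.0 (fully open); "gripper_force": force on a finger pad.
Only numpy, scipy, OpenCV 4.12 (cv2) and the standard library are available. Lean on these libraries where they do the work, as an engineer would, in place of code of your own. Each camera call takes 0.05 s, during which the arm holds its last target. There are 200 camera calls.

TASK

Push the ware board with the two drying cups along the bench, through the gap between the two tall vases, into the drying bay: leave it in the middle of the empty place between the two parked boards, pointing at the timber rail with its end square up against it. Slide it flat on the bench all the way and never lift it, the cups staying where they stand on it. Touch neither the vases and their bats nor the two cups, do not disturb the parked boards and their pots, and let go of the board at the end.

Things in the scene. Friction and masses are not known exactly. Their poses are not given: they have to be found in the camera images.
- board_center (a point): (All sizes here are in mm.) The ware board to be moved: a plain pine board, 260 long (its x axis) x 64 wide (y) x 22 thick (z), about 0.2 kg, loose, with a drag of a few newtons when it slides, lying flat on the bench to the robot's right, its length roughly along world y. This point is its centre, 11 above the bench. Two loose cups stand on its middle, so only some 65 mm at either end is free to hold; each end can be gripped across the 64 mm width, 24 mm in from the end.
- cup1_center (a point): A raw clay cup, 54 across the rim, 42 at the foot, 46 tall, 90 g, standing loose on the ware board 34 mm from the board's centre on its -x side. The point is its centre, 23 above the board's top.
- cup2_center (a point): The second such cup, 34 mm from the board's centre on its +x side. The point is its centre.
- vase_near: The tall soft-clay vase nearer the robot, 190 tall, stuck on a round plaster bat; fixed. Bat: 120 across, 20 high. Vase: foot 84 across, 115 across at 75 height, belly 136 across at 115 to 135 height, narrow neck. Origin: centre of the bat's underside, on the bench. Its x axis points to the other vase.
- vase_far: The same kind of vase on its bat, 184 tall, same bat and belly; fixed, standing about 210 mm beyond the near one (centre to centre). Between the two bats is a gap of about 90 mm; between the bellies, at 115 to 135 mm height, only about 74 mm. The board and its cups pass through the gap; a hand does not, so the board is pushed in by its rear end as far as the hand can follow and then taken by its front end on the other side. Origin: centre of the bat's underside.
- rail: The timber stop rail of the drying bay at the robot's left, 400 long (its x axis) x 30 x 30, screwed down, rigid. Origin: centre of its underside. Its y axis points away from the bay: the stop face lies at y = -15 mm of this frame.
- berth (a point): The middle of the empty place in the bay: the point where the board's centre comes to lie when its end touches the rail midway between the parked boards, 145 mm before the rail's centre line, 11 above the bench. Axes as the rail's: the board finally lies along this y axis, either end foremost.
- park1_center (a point): A parked pine board nearer the robot, 220 long (x) x 64 wide x 22 thick, loose, its end close to the rail, parallel to the empty place, about 140 mm from its middle line (centre to centre). The point is its centre.
- park2_center (a point): The same on the far side of the empty place, about 140 mm from its middle line. The point is its centre.
- bud1_center (a point): A small bud vase, 50 across, 54 tall, standing loose on the near parked board. The point is its centre.
- bud2_center (a point): A second bud vase on the near parked board. The point is its centre.
- jar1_center (a point): A small lidded jar, 54 across, 49 tall, standing loose on the far parked board. The point is its centre.
- jar2_center (a point): A second lidded jar on the far parked board. The point is its centre.
There are look-alikes about, which are no part of the job. Leave any red or turquoise look-alike of the part that bears cup1_center alone. What is shaped like the part that bears cup2_center but yellow is not meant.

How it is judged:
By the outcome, as a careful person would: the job done as asked, in the order asked, and still so for the second after the job is handed in, with the robot touching nothing.
It also fails if it takes over 64 s, if anything falls off the work surface, if the arm or the gripper's body presses on something with over 40 N, if the wrist force passes 120 N, or if a joint passes its speed limit or range.

## Working session

There is one attempt and no reset: what is moved stays moved. The work goes in short steps, Python scripts to look and compute and a tool call to move; the robot and the scene stay as the last step left them, time stands still between calls to the robot, and variables do not carry over. Pictures are saved under pics/ and viewed, at most 10 in all, crops included, and the job is handed in when it is done.

Besides the shell and the picture viewer there is one more tool, called after "Emit:" in YAML: its name, and indented under it one key for each argument. arm_command: Moves the arm, as the interface text tells. Its arguments: {"type":"object","properties":{"targets":{"type":"array"}},"required":["targets"]}

```bash
mkdir -p pics; ls; cat > h.py <<'E'
import numpy as np, cv2, json
from plant import env
def grab(n,f):
    d=env.grab_frame(n); cv2.imwrite(f,cv2.cvtColor(d["color"],cv2.COLOR_RGB2BGR))
    np.savez(f+".npz",**{k:np.array(v) for k,v in d.items()}); return d
def dist(d): return np.array([float(d["k1"]),0,0,0,0])
def px(f,u,v,z):
    "pixel -> world at height z"
    d=np.load(f+".npz"); p=cv2.undistortPoints(np.array([[[u,v]]],float),d["camera_matrix"],dist(d))[0,0]
    r=d["R"].T@np.array([p[0],p[1],1]); c=-d["R"].T@d["t"]; return c+r*(z-c[2])/r[2]
def proj(f,X):
    d=np.load(f+".npz"); return cv2.projectPoints(np.atleast_2d(np.array(X,float)),cv2.Rodrigues(d["R"])[0],d["t"].astype(float),d["camera_matrix"],dist(d))[0][:,0]
E
python3 - <<'E'
from h import *
for n in("top","side"):
    d=grab(n,f"pics/{n}0.png"); print(n,-d["R"].T@d["t"],d["k1"])
s=env.sense(); print(s["ee_pos"],s["eef_rot"],s["clock"],s["grip_width"])
E
```

```text
pics
top [ 408.88583275   61.43107459 1300.30900779] -0.1750638022543354
side [ 273.62946791 -715.25763178  888.53932839] -0.16251967209289334
[215.1719959  639.26095102 247.36893296] [[-9.47759198e-01  3.18986269e-01 -5.12800118e-04]
 [ 3.18986677e-01  9.47757706e-01 -1.68244839e-03]
 [-5.06676728e-05 -1.75813235e-03 -9.99998453e-01]] 0.1 1.0010460415687081
```

View pics/top0.png

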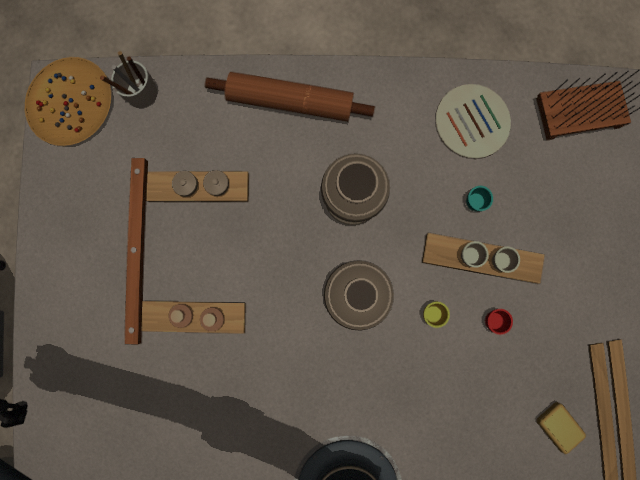

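View pics/side0.png

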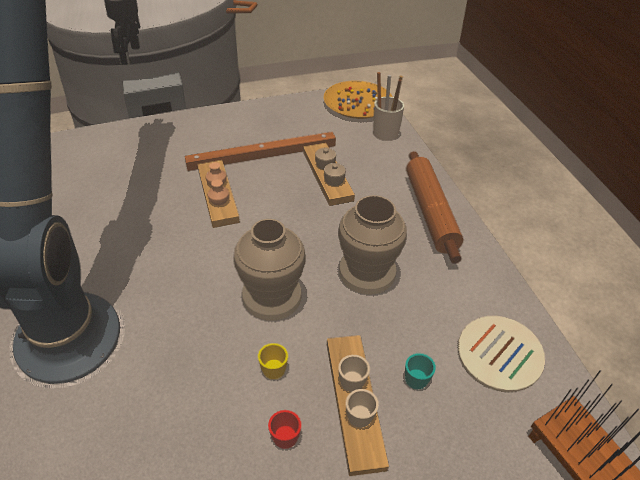

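The top view shows the board at about (483,258), the vases at about (355,190) and (360,295), and the rail from (138,158) to (132,343). The parked boards are at about (197,186) and (193,316). The red, turquoise and yellow cups are decoys. I'll enlarge crops next to read the corners.

```bash
python3 - <<'E'
import cv2
a=cv2.imread("pics/top0.png")
def c(x,y,w,h,k,f): cv2.imwrite(f,cv2.convertScaleAbs(cv2.resize(a[y:y+h,x:x+w],None,fx=k,fy=k,interpolation=cv2.INTER_CUBIC),alpha=1.4))
c(400,190,160,110,5,"pics/c1.png"); c(110,145,160,120,5,"pics/c2.png"); c(110,245,160,110,5,"pics/c3.png"); c(310,140,140,200,3,"pics/c4.png")
E
```

```text
(no output)
```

View pics/c1.png

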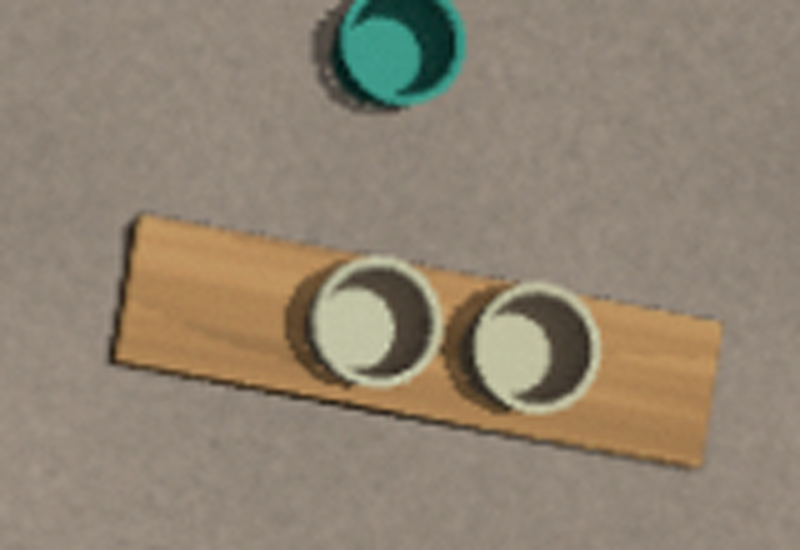

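View pics/c2.png

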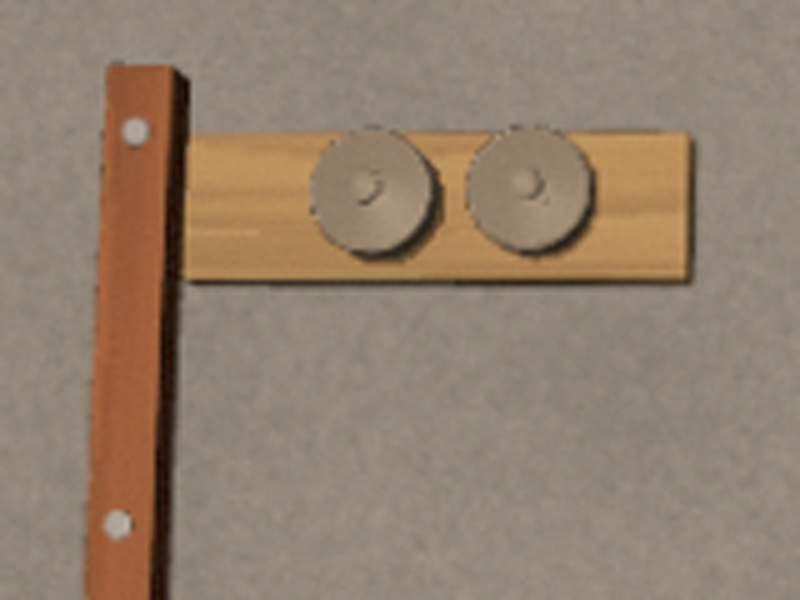

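View pics/c3.png

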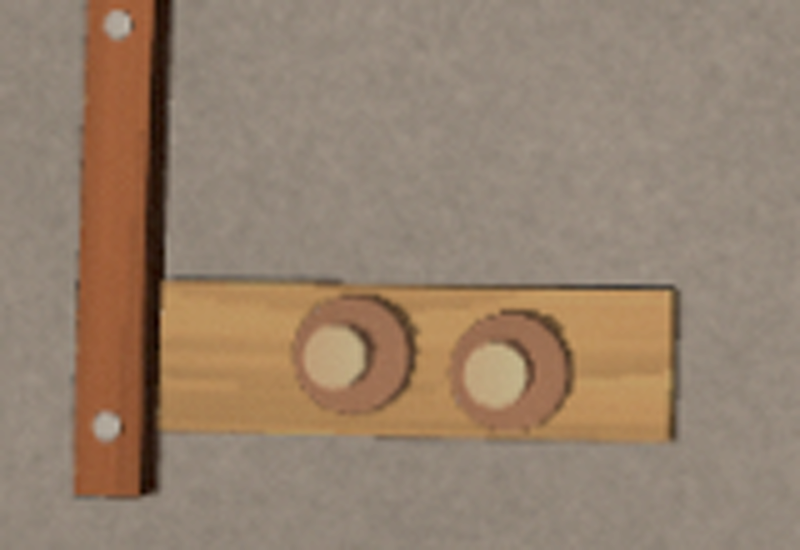

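View pics/c4.png

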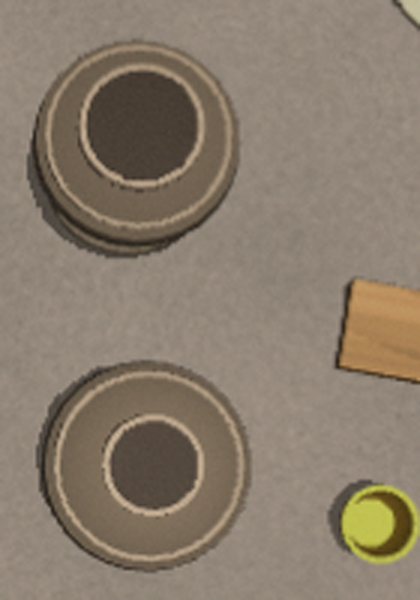

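Crop readings:
- **Board corners in c1:** (138,214), (721,321), (702,467), (115,362).
- **Cup rims in c1:** (376,321) and (536,347).
- **Rail screws:** (135,131) and (117,524) in c2, (105,427) in c3.
- **Vase rims in c4:** (142,126) far and (153,464) near. The bellies are at (137,142) and (147,465).

```bash
python3 - <<'E'
from h import *
np.set_printoptions(precision=1,suppress=True)
F="pics/top0.png"
def P(u,v,o,k,z): return px(F,(u+.5)/k-.5+o[0],(v+.5)/k-.5+o[1],z)[:2]
c1,c2,c3,c4=(400,190),(110,145),(110,245),(310,140)
def board(pts,o,nm):
    q=np.array([P(*p,o,5,22) for p in pts]); c=q.mean(0)
    d=(q[1]+q[2]-q[0]-q[3])/2; w=(q[0]+q[1]-q[2]-q[3])/2
    print(nm,c,"L",np.linalg.norm(d),"W",np.linalg.norm(w),"dir(deg)",np.degrees(np.arctan2(d[1],d[0])),"q",q.tolist())
    return c
board([(138,214),(721,321),(702,467),(115,362)],c1,"board")
p2=board([(188,132),(690,132),(688,282),(185,281)],c2,"park2")
p1=board([(162,282),(674,288),(671,440),(158,432)],c3,"park1")
print("cups",P(376,321,c1,5,68),P(536,347,c1,5,68))
print("mid parks",(p1+p2)/2)
s=[P(135,131,c2,5,30),P(117,524,c2,5,30),P(105,427,c3,5,30)]
for x in s: print("screw",x)
e=[P(107,66,c2,5,30),P(172,66,c2,5,30),P(75,496,c3,5,30),P(141,496,c3,5,30)]
for x in e: print("rail corner",x)
a=(e[0]+e[1])/2; b=(e[2]+e[3])/2; d=a-b; print("rail c",(a+b)/2,"len",np.linalg.norm(d),"deg",np.degrees(np.arctan2(d[1],d[0])))
d=s[0]-s[2]; print("screwdeg",np.degrees(np.arctan2(d[1],d[0])))
print("vfar rim",P(142,126,c4,3,184),"belly",P(137,142,c4,3,125)," vnear rim",P(153,464,c4,3,190),"belly",P(147,465,c4,3,125))
# cross-check with side view projections
print(proj("pics/side0.png",[[*P(138,214,c1,5,22),22],[*P(721,321,c1,5,22),22],[*P(702,467,c1,5,22),22],[*P(153,464,c4,3,190),190],[*P(142,126,c4,3,184),184]]))
E
```

```text
board [ 494.9 -283.1] L 258.73386562863413 W 63.54656028699327 dir(deg) -99.40204949923316 q [[547.4576897775538, -160.42322395986838], [505.16945619773946, -415.41598274962666], [442.3706494461777, -406.0991206761284], [484.61659248291585, -150.5756447815175]]
park2 [641.3 331.6] L 218.70981265251345 W 65.04558874396487 dir(deg) -89.73438805542611 q [[673.3624631853163, 441.88196444860546], [674.1750699975003, 222.74614441997699], [609.3448204381822, 221.8224265210248], [608.1296433173263, 440.10153158562065]]
park1 [362.5 332.6] L 219.5954410689563 W 63.579652175553335 dir(deg) -89.48970425986121 q [[393.36938236570103, 442.3522857035313], [395.304298906096, 222.80058163237732], [331.7456008565867, 222.8809281416839], [329.7689854265525, 442.50268737486266]]
cups [ 499.9 -251. ] [ 490.  -318.5]
mid parks [501.9 332.1]
screw [672.2 463.1]
screw [502.4 463.3]
screw [331.7 463.3]
rail corner [700.9 477.2]
rail corner [700.7 448.1]
rail corner [302.2 475.8]
rail corner [303.1 447. ]
rail c [501.7 462. ] len 398.1681604519564 deg 0.1829690011619368
screwdeg -0.0343013891167514
vfar rim [622.8  -1.6] belly [623.4  -1.8]  vnear rim [414.4  -9.6] belly [414.1 -10. ]
[[358.7 333.2]
 [387.8 463.6]
 [349.  469.5]
 [267.1 229.1]
 [373.6 207.4]]
```

Measurements agree with the given sizes. Board centre is (495,-283) and its heading is 80.6°. The gap middle is (518.7,-5.7) with its passage at 92.2°. The berth is about (502,318) at 90°. I'll swing over now.

Emit:
arm_command:
  targets:
    - [[-0.06,0,-0.005],[0,0,0.141],1]
    - [[-0.06,0,-0.005],[0,0,0.141],1]
    - [[-0.06,0,-0.005],[0,0,0.141],1]
    - [[-0.06,0,-0.005],[0,0,0.141],1]
    - [[-0.06,0,-0.005],[0,0,0.141],1]
    - [[-0.06,0,-0.005],[0,0,0.141],1]
    - [[-0.06,0,-0.005],[0,0,0.141],1]
    - [[-0.06,0,-0.005],[0,0,0.141],1]
    - [[-0.06,0,-0.005],[0,0,0.141],1]
    - [[-0.06,0,-0.005],[0,0,0.141],1]

```text
clock: 1.35
ee_pos: [532.4, 185.5, 298.0]
eef_rot: [[0.169, 0.986, -0.0], [0.986, -0.169, -0.0], [-0.001, -0.0, -1.0]]
contact_force: [-0.3, 0.2, 0.2]
grip_width: 1.004
gripper_force: 0.0
```

```bash
cat >> h.py <<'E'
def goto(x,y,z,yd):
    "remaining shift in present tool axes (mm) and turn (rad) to world xyz, tool y at yd degrees, pointing down"
    s=env.sense(); R=np.array(s["eef_rot"]); p=np.array(s["ee_pos"]); a=np.radians(yd)
    Y=np.array([np.cos(a),np.sin(a),0]); Z=np.array([0,0,-1.]); G=np.c_[np.cross(Y,Z),Y,Z]
    np.set_printoptions(precision=4,suppress=True)
    print("t",s["clock"],"p",p.round(1),"yawY",np.degrees(np.arctan2(R[1,1],R[0,1])).round(2),"F",np.array(s["contact_force"]).round(1),"grip",s["grip_width"],s["gripper_force"],"q",np.array(s["q"]).round(2))
    print("shift now-axes",(R.T@(np.array([x,y,z])-p)).round(1),"shift goal-axes",(G.T@(np.array([x,y,z])-p)).round(1),"turn",cv2.Rodrigues(R.T@G)[0].ravel())
E
python3 -c "
from h import *
goto(477.6,-387.7,250,-9.4)"
```

```text
t 1.35 p [532.4 185.5 298. ] yawY -9.71 F [-0.3  0.2  0.2] grip 1.0035182108456855 0.0 q [-0.74  0.25  0.41  1.76 -0.11  1.15 -0.47]
shift now-axes [-574.2   42.6   48.3] shift goal-axes [-574.4   39.5   48. ] turn [-0.0002  0.0005 -0.0053]
```

Emit:
arm_command:
  targets:
    - [[-0.06,0.004,0],[0,0,0],1]
    - [[-0.06,0.004,0],[0,0,0],1]
    - [[-0.06,0.004,0],[0,0,0],1]
    - [[-0.06,0.004,0],[0,0,0],1]
    - [[-0.06,0.004,0],[0,0,0],1]
    - [[-0.06,0.004,0],[0,0,0],1]
    - [[-0.06,0.004,0.01],[0,0,0],1]
    - [[-0.06,0.004,0.02],[0,0,0],1]
    - [[-0.06,0.004,0.03],[0,0,0],1]
    - [[-0.03,0.004,0.03],[0,0,0],1]

```text
clock: 2.6
ee_pos: [477.7, -379.4, 209.8]
eef_rot: [[0.167, 0.986, -0.0], [0.986, -0.167, -0.001], [-0.001, -0.0, -1.0]]
contact_force: [0.6, 0.5, -0.1]
grip_width: 0.997
gripper_force: 0.0
```

```bash
python3 -c "
from h import *
goto(477.6,-387.7,110,-9.4)"
```

```text
t 2.6 p [ 477.7 -379.4  209.8] yawY -9.61 F [ 0.6  0.5 -0.1] grip 0.9973227018807289 0.0 q [ 0.12  0.46  0.66  1.77 -0.32  1.03  0.73]
shift now-axes [-8.   1.3 99.8] shift goal-axes [-8.2  1.3 99.8] turn [-0.0001  0.0014 -0.0037]
```

Emit:
arm_command:
  targets:
    - [[0,0,0.03],[0,0,0],1]
    - [[0,0,0.03],[0,0,0],1]
    - [[0,0,0.03],[0,0,0],1]
    - [[0,0,0.03],[0,0,0],1]
    - [[0,0,0.01],[0,0,0],1]
    - [[0,0,0],[0,0,0],1]
    - [[0,0,0],[0,0,0],1]
    - [[0,0,0],[0,0,0],1]
    - [[0,0,0],[0,0,0],1]
    - [[0,0,0],[0,0,0],1]

```text
clock: 3.85
ee_pos: [479.3, -376.1, 81.0]
eef_rot: [[0.163, 0.987, 0.001], [0.987, -0.163, -0.0], [-0.0, 0.001, -1.0]]
contact_force: [0.4, 0.6, 0.5]
grip_width: 1.001
gripper_force: 0.0
```

```bash
python3 -c "
from h import *
goto(477.6,-387.7,20,-9.4)
grab('side','pics/s1.png')"
```

```text
t 3.85 p [ 479.3 -376.1   81. ] yawY -9.39 F [0.4 0.6 0.5] grip 1.001164447111695 0.0 q [ 0.19  0.61  0.56  1.87 -0.44  0.79  0.83]
shift now-axes [-11.7   0.2  61. ] shift goal-axes [-11.7   0.2  61. ] turn [0.0005 0.     0.0002]
```

View pics/s1.png

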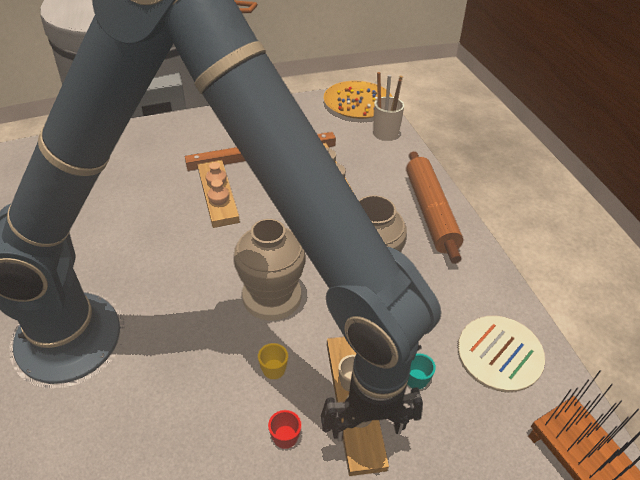

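The hand is over the board's rear end, straddling it. The vases are clear, and the forearm passes above them. Shift 12 mm back, lower and close.

Emit:
arm_command:
  targets:
    - [[-0.012,0,0],[0,0,0],1]
    - [[0,0,0],[0,0,0],1]
    - [[0,0,0.02],[0,0,0],1]
    - [[0,0,0.02],[0,0,0],1]
    - [[0,0,0.012],[0,0,0],1]
    - [[0,0,0.008],[0,0,0],1]
    - [[0,0,0.002],[0,0,0],1]
    - [[0,0,0],[0,0,0],1]
    - [[0,0,0],[0,0,0],1]
    - [[0,0,0],[0,0,0],1]

```text
clock: 5.15
ee_pos: [477.5, -388.1, 19.1]
eef_rot: [[0.163, 0.987, 0.001], [0.987, -0.163, -0.0], [-0.0, 0.001, -1.0]]
contact_force: [0.5, -0.3, 0.4]
grip_width: 1.0
gripper_force: 0.0
```

```bash
python3 -c "
from h import *
goto(477.6,-387.7,20,-9.4)"
```

```text
t 5.15 p [ 477.5 -388.1   19.1] yawY -9.39 F [ 0.5 -0.3  0.4] grip 0.999593428885713 0.0 q [ 0.26  0.7   0.5   1.87 -0.51  0.7   0.89]
shift now-axes [ 0.4  0.1 -0.9] shift goal-axes [ 0.4  0.1 -0.9] turn [0.0008 0.0002 0.0001]
```

Emit:
arm_command:
  targets:
    - [[0,0,0],[0,0,0],0.85]
    - [[0,0,0],[0,0,0],0.7]
    - [[0,0,0],[0,0,0],0.6]
    - [[0,0,0],[0,0,0],0.55]
    - [[0,0,0],[0,0,0],0.5]
    - [[0,0,0],[0,0,0],0.45]
    - [[0,0,0],[0,0,0],0.4]
    - [[0,0,0],[0,0,0],0.3]
    - [[0,0,0],[0,0,0],0.3]
    - [[0,0,0],[0,0,0],0.3]

```text
clock: 6.4
ee_pos: [477.7, -388.1, 19.3]
eef_rot: [[0.163, 0.987, 0.001], [0.987, -0.163, -0.0], [0.0, 0.001, -1.0]]
contact_force: [-0.1, 1.4, 5.0]
grip_width: 0.731
gripper_force: 64.5
```

```bash
python3 -c "
from h import *
goto(477.6,-387.7,20,-9.4)"
```

```text
t 6.4 p [ 477.7 -388.1   19.3] yawY -9.4 F [-0.1  1.4  5. ] grip 0.7307394670443493 64.50721979141235 q [ 0.26  0.7   0.5   1.87 -0.51  0.7   0.89]
shift now-axes [ 0.3 -0.1 -0.7] shift goal-axes [ 0.3 -0.1 -0.7] turn [ 0.001  -0.0001  0.0001]
```

Gripped at 62 mm. Now I'll slide and turn the board to heading 90° on the gap line x = 518.7.

Emit:
arm_command:
  targets:
    - [[0.003,0.002,0],[0,0,-0.01],0.3]
    - [[0.006,0.004,0],[0,0,-0.018],0.3]
    - [[0.007,0.004,0],[0,0,-0.018],0.3]
    - [[0.007,0.004,0],[0,0,-0.018],0.3]
    - [[0.007,0.004,0],[0,0,-0.018],0.3]
    - [[0.007,0.004,0],[0,0,-0.018],0.3]
    - [[0.007,0.004,0],[0,0,-0.018],0.3]
    - [[0.007,0.004,0],[0,0,-0.018],0.3]
    - [[0.006,0.004,0],[0,0,-0.018],0.3]
    - [[0.003,0.002,0],[0,0,-0.01],0.3]

```text
clock: 7.65
ee_pos: [518.8, -332.8, 19.3]
eef_rot: [[-0.001, 1.0, 0.001], [1.0, 0.001, -0.003], [-0.003, 0.001, -1.0]]
contact_force: [-0.8, -4.5, 5.1]
grip_width: 0.734
gripper_force: 64.9
```

```bash
python3 -c "
from h import *
goto(518.7,-331,19.5,0)
grab('top','pics/t1.png')
print(px('pics/top0.png',480.2,199,46))"
```

```text
t 7.65 p [ 518.8 -332.8   19.3] yawY 0.06 F [-0.8 -4.5  5.1] grip 0.7339497875508749 64.90465521812439 q [ 0.17  0.69  0.47  1.87 -0.47  0.69  0.91]
shift now-axes [ 1.8 -0.1 -0.2] shift goal-axes [ 1.8 -0.1 -0.2] turn [0.001  0.0029 0.001 ]
[ 617.1892 -269.4763   46.    ]
```

View pics/t1.png

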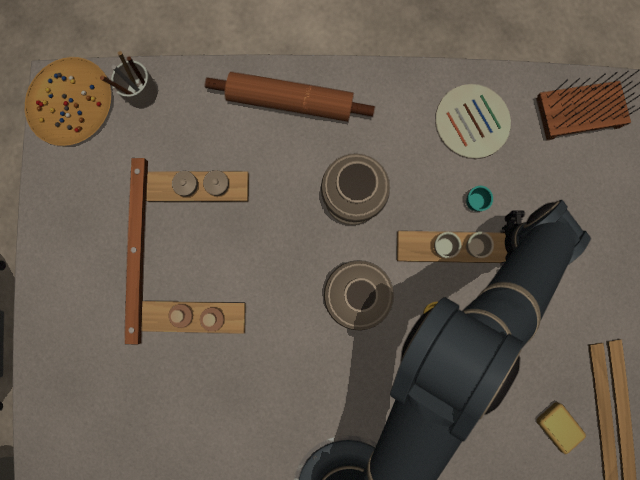

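The board lies straight, with its front end at u ≈ 397 and edges at v ≈ 231 and 262. The cups stand in place and the turquoise decoy is clear. I'll check alignment numerically.

```bash
cat >> h.py <<'E'
def edges(f,u0,u1,v0,v1,z=22):
    "fit a pine board's two long edges (top view) over the columns u0..u1; its end columns too"
    a=cv2.cvtColor(cv2.imread(f),cv2.COLOR_BGR2HSV); m=((a[...,0]>=8)&(a[...,0]<=22)&(a[...,1]>85)&(a[...,2]>60))
    T,B=[],[]
    for u in range(u0,u1):
        v=np.where(m[v0:v1,u])[0]
        if len(v)>15: T.append(px(f,u,v0+v.min()-.5,z)[:2]); B.append(px(f,u,v0+v.max()+.5,z)[:2])
    for n,E in(("far",T),("near",B)):
        E=np.array(E); k=np.polyfit(E[:,1],E[:,0],1); r=E[:,0]-np.polyval(k,E[:,1]); k=np.polyfit(E[abs(r)<1.5,1],E[abs(r)<1.5,0],1)
        print(n,"x at ymid",np.polyval(k,E[:,1].mean()).round(1),"heading",(90-np.degrees(np.arctan(k[0]))).round(2),"y",E[:,1].min().round(1),E[:,1].max().round(1))
E
python3 -c "
from h import *
edges('pics/t1.png',380,430,215,275)"
```

```text
far x at ymid 551.1 heading 90.84 y -164.3 -98.2
near x at ymid 486.0 heading 88.69 y -164.2 -98.4
```

Centre is x = 518.6 with heading about 90°. Pushing into the gap.

Emit:
arm_command:
  targets:
    - [[0.004,0,0],[0,0,0],0.3]
    - [[0.008,0,0],[0,0,0],0.3]
    - [[0.012,0,0],[0,0,0],0.3]
    - [[0.016,0,0],[0,0,0],0.3]
    - [[0.018,0,0],[0,0,0],0.3]
    - [[0.018,0,0],[0,0,0],0.3]
    - [[0.018,0,0],[0,0,0],0.3]
    - [[0.016,0,0],[0,0,0],0.3]
    - [[0.012,0,0],[0,0,0],0.3]
    - [[0.008,0,0],[0,0,0],0.3]

```text
clock: 8.95
ee_pos: [519.1, -202.2, 19.3]
eef_rot: [[-0.001, 1.0, 0.002], [1.0, 0.001, -0.002], [-0.002, 0.002, -1.0]]
contact_force: [-0.1, -6.3, 5.7]
grip_width: 0.733
gripper_force: 65.3
```

```bash
python3 -c "
from h import *
goto(518.7,-106,19.5,0)
grab('top','pics/t2.png')
edges('pics/t2.png',325,380,215,275)"
```

```text
t 8.95 p [ 519.1 -202.2   19.3] yawY 0.05 F [-0.1 -6.3  5.7] grip 0.7333402720460022 65.28708457946777 q [-0.06  0.63  0.47  2.01 -0.48  0.61  0.74]
shift now-axes [96.2 -0.3 -0.5] shift goal-axes [96.2 -0.4 -0.2] turn [0.0017 0.0023 0.0009]
far x at ymid 551.4 heading 90.79 y -43.2 32.8
near x at ymid 486.2 heading 89.84 y -43.6 32.1
```

Emit:
arm_command:
  targets:
    - [[0.005,0,0],[0,0,0],0.3]
    - [[0.01,0,0],[0,0,0],0.3]
    - [[0.012,0,0],[0,0,0],0.3]
    - [[0.014,0,0],[0,0,0],0.3]
    - [[0.014,0,0],[0,0,0],0.3]
    - [[0.012,0,0],[0,0,0],0.3]
    - [[0.011,0,0],[0,0,0],0.3]
    - [[0.008,0,0],[0,0,0],0.3]
    - [[0.005,0,0],[0,0,0],0.3]
    - [[0.003,0,0],[0,0,0],0.3]

```text
clock: 10.25
ee_pos: [519.0, -108.7, 19.2]
eef_rot: [[-0.0, 1.0, 0.002], [1.0, 0.0, -0.002], [-0.002, 0.002, -1.0]]
contact_force: [0.7, -5.8, 7.0]
grip_width: 0.73
gripper_force: 65.5
```

```bash
python3 -c "
from h import *
goto(518.7,-106,19.5,0)
grab('top','pics/t3.png')
edges('pics/t3.png',280,340,215,275)"
```

```text
t 10.25 p [ 519.  -108.7   19.2] yawY 0.02 F [ 0.7 -5.8  7. ] grip 0.73020964425074 65.50979018211365 q [-0.24  0.6   0.48  2.08 -0.5   0.57  0.59]
shift now-axes [ 2.7 -0.3 -0.3] shift goal-axes [ 2.7 -0.3 -0.3] turn [0.0017 0.0022 0.0003]
far x at ymid 551.2 heading 88.31 y 51.7 125.5
near x at ymid 486.6 heading 89.83 y 50.9 124.4
```

The front end is through at y ≈ 127. Releasing and lifting.

Emit:
arm_command:
  targets:
    - [[0,0,0],[0,0,0],0.7]
    - [[0,0,0],[0,0,0],1]
    - [[0,0,0],[0,0,0],1]
    - [[0,0,0],[0,0,0],1]
    - [[0,0,-0.015],[0,0,0],1]
    - [[0,0,-0.03],[0,0,0],1]
    - [[0,0,-0.05],[0,0,0],1]
    - [[0,0,-0.055],[0,0,0],1]
    - [[0,0,-0.055],[0,0,0],1]
    - [[0,0,-0.055],[0,0,0],1]

```text
clock: 11.55
ee_pos: [517.9, -107.7, 281.4]
eef_rot: [[0.001, 1.0, 0.001], [1.0, -0.001, 0.001], [0.001, 0.001, -1.0]]
contact_force: [1.5, 0.8, 0.1]
grip_width: 0.999
gripper_force: 0.0
```

```bash
python3 -c "
from h import *
goto(518.7,103,270,0)"
```

```text
t 11.55 p [ 517.9 -107.7  281.4] yawY -0.05 F [1.5 0.8 0.1] grip 0.9985226232107728 0.0 q [-0.48  0.23  0.73  1.87 -0.17  1.11  0.31]
shift now-axes [210.7   0.6  11.5] shift goal-axes [210.7   0.8  11.4] turn [ 0.0009 -0.0005 -0.0008]
```

Emit:
arm_command:
  targets:
    - [[0.02,0,0],[0,0,0],1]
    - [[0.04,0,0],[0,0,0],1]
    - [[0.05,0,0],[0,0,0],1]
    - [[0.05,0,0],[0,0,0],1]
    - [[0.035,0,0],[0,0,0],1]
    - [[0.016,0,0],[0,0,0],1]
    - [[0,0,0.01],[0,0,0],1]
    - [[0,0,0],[0,0,0],1]
    - [[0,0,0],[0,0,0],1]
    - [[0,0,0],[0,0,0],1]

```text
clock: 12.8
ee_pos: [518.6, 102.4, 268.9]
eef_rot: [[0.002, 1.0, 0.0], [1.0, -0.002, 0.0], [0.0, 0.0, -1.0]]
contact_force: [-0.0, -0.1, 0.8]
grip_width: 1.0
gripper_force: 0.0
```

```bash
python3 -c "
from h import *
goto(518.7,103,120,0)
grab('top','pics/t4.png')"
```

```text
t 12.8 p [518.6 102.4 268.9] yawY -0.1 F [-0.  -0.1  0.8] grip 0.999544392337531 0.0 q [-0.79  0.23  0.62  1.88 -0.15  1.08 -0.11]
shift now-axes [  0.5  -0.  148.9] shift goal-axes [  0.6   0.1 148.9] turn [ 0.0004 -0.     -0.0018]
```

Emit:
arm_command:
  targets:
    - [[0,0,0.03],[0,0,0],1]
    - [[0,0,0.04],[0,0,0],1]
    - [[0,0,0.04],[0,0,0],1]
    - [[0,0,0.04],[0,0,0],1]
    - [[0,0,0.03],[0,0,0],1]
    - [[0,0,0],[0,0,0],1]
    - [[0,0,0],[0,0,0],1]
    - [[0,0,0],[0,0,0],1]
    - [[0,0,0],[0,0,0],1]
    - [[0,0,0],[0,0,0],1]

```text
clock: 14.1
ee_pos: [518.7, 103.7, 89.2]
eef_rot: [[-0.0, 1.0, 0.001], [1.0, 0.0, 0.001], [0.001, 0.001, -1.0]]
contact_force: [-0.7, -0.7, -0.4]
grip_width: 0.995
gripper_force: 0.0
```

```bash
python3 -c "
from h import *
goto(518.7,103,20,0)"
```

```text
t 14.1 p [518.7 103.7  89.2] yawY 0.01 F [-0.7 -0.7 -0.4] grip 0.9948899518594067 0.0 q [-0.68  0.47  0.51  2.05 -0.36  0.7   0.06]
shift now-axes [-0.8 -0.  69.2] shift goal-axes [-0.7  0.  69.2] turn [ 0.001  -0.0006  0.0002]
```

Emit:
arm_command:
  targets:
    - [[0,0,0.02],[0,0,0],1]
    - [[0,0,0.02],[0,0,0],1]
    - [[0,0,0.016],[0,0,0],1]
    - [[0,0,0.01],[0,0,0],1]
    - [[0,0,0.003],[0,0,0],0.85]
    - [[0,0,0],[0,0,0],0.65]
    - [[0,0,0],[0,0,0],0.55]
    - [[0,0,0],[0,0,0],0.45]
    - [[0,0,0],[0,0,0],0.3]
    - [[0,0,0],[0,0,0],0.3]

```text
clock: 15.35
ee_pos: [519.2, 103.6, 20.8]
eef_rot: [[0.0, 1.0, 0.002], [1.0, -0.0, 0.001], [0.001, 0.002, -1.0]]
contact_force: [-0.7, -0.6, 6.7]
grip_width: 0.731
gripper_force: 64.0
```

```bash
python3 -c "
from h import *
goto(502,424,20,0)
d=grab('side','pics/s2.png')
a=cv2.imread('pics/s2.png')[80:420,140:540]; cv2.imwrite('pics/s2c.png',cv2.resize(a,None,fx=1.7,fy=1.7))"
```

```text
t 15.35 p [519.2 103.6  20.8] yawY -0.01 F [-0.7 -0.6  6.7] grip 0.7314997583718178 63.96531343460083 q [-0.61  0.58  0.43  2.08 -0.44  0.57  0.14]
shift now-axes [320.4 -17.3   1. ] shift goal-axes [320.4 -17.2   0.8] turn [ 0.0018 -0.0009 -0.0001]
```

View pics/s2c.png

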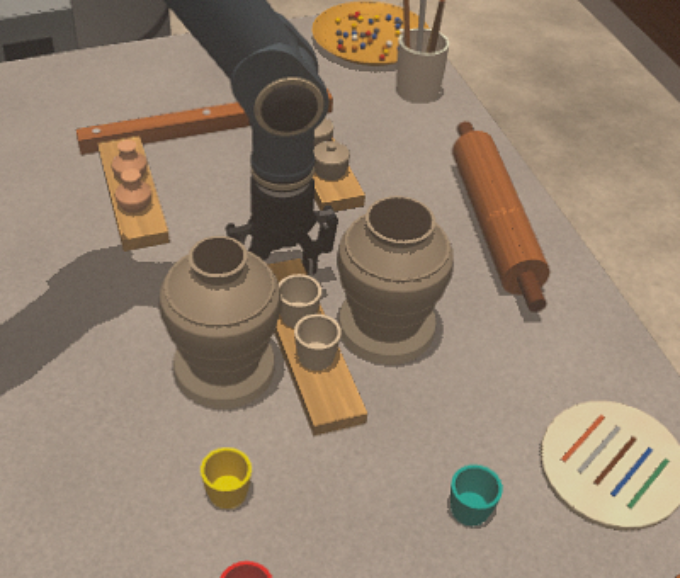

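The board is gripped at its front end, both cups are standing, and the vases are clear. Pulling straight through.

Emit:
arm_command:
  targets:
    - [[0.005,0,0],[0,0,0],0.3]
    - [[0.01,0,0],[0,0,0],0.3]
    - [[0.015,0,0],[0,0,0],0.3]
    - [[0.02,0,0],[0,0,0],0.3]
    - [[0.022,0,0],[0,0,0],0.3]
    - [[0.022,0,0],[0,0,0],0.3]
    - [[0.022,0,0],[0,0,0],0.3]
    - [[0.022,0,0],[0,0,0],0.3]
    - [[0.022,0,0],[0,0,0],0.3]
    - [[0.022,0,0],[0,0,0],0.3]

```text
clock: 16.65
ee_pos: [519.7, 283.3, 20.8]
eef_rot: [[0.002, 1.0, 0.002], [1.0, -0.002, -0.002], [-0.002, 0.002, -1.0]]
contact_force: [0.2, -5.6, 5.3]
grip_width: 0.729
gripper_force: 64.5
```

Emit:
arm_command:
  targets:
    - [[0.018,-0.001,0],[0,0,0],0.3]
    - [[0.016,-0.002,0],[0,0,0],0.3]
    - [[0.012,-0.003,0],[0,0,0],0.3]
    - [[0.012,-0.003,0],[0,0,0],0.3]
    - [[0.012,-0.003,0],[0,0,0],0.3]
    - [[0.012,-0.003,0],[0,0,0],0.3]
    - [[0.008,-0.002,0],[0,0,0],0.3]
    - [[0.005,0,0],[0,0,0],0.3]
    - [[0.003,0,0],[0,0,0],0.3]
    - [[0,0,0],[0,0,0],0.3]

```text
clock: 17.9
ee_pos: [502.7, 381.4, 20.8]
eef_rot: [[0.001, 1.0, 0.001], [1.0, -0.001, -0.002], [-0.002, 0.001, -1.0]]
contact_force: [0.4, -3.9, 6.4]
grip_width: 0.731
gripper_force: 64.4
```

```bash
python3 -c "
from h import *
goto(502,424,20,0)
grab('top','pics/t5.png')
edges('pics/t5.png',200,280,225,275)"
```

```text
t 17.9 p [502.7 381.4  20.8] yawY -0.08 F [ 0.4 -3.9  6.4] grip 0.7309683956709562 64.44992065429688 q [-1.05  0.71  0.47  1.83 -0.46  0.71 -0.32]
shift now-axes [42.6 -0.8  0.7] shift goal-axes [42.6 -0.7  0.8] turn [ 0.0015  0.0019 -0.0014]
far x at ymid 533.8 heading 90.72 y 152.6 290.6
near x at ymid 468.8 heading 89.78 y 151.4 288.9
```

Emit:
arm_command:
  targets:
    - [[0.003,0,0],[0,0,0],0.3]
    - [[0.006,0,0],[0,0,0],0.3]
    - [[0.007,0,0],[0,0,0],0.3]
    - [[0.006,0,0],[0,0,0],0.3]
    - [[0.005,0,0],[0,0,0],0.3]
    - [[0.003,0,0],[0,0,0],0.3]
    - [[0.002,0,0],[0,0,0],0.3]
    - [[0.001,0,0],[0,0,0],0.3]
    - [[0,0,0],[0,0,0],0.3]
    - [[0,0,0],[0,0,0],0.3]

```text
clock: 19.2
ee_pos: [502.9, 413.9, 20.8]
eef_rot: [[0.002, 1.0, 0.001], [1.0, -0.002, -0.002], [-0.002, 0.001, -1.0]]
contact_force: [-0.2, -4.8, 6.4]
grip_width: 0.732
gripper_force: 64.5
```

```bash
python3 -c "
from h import *
goto(502,424,20,0)
grab('top','pics/t6.png')
edges('pics/t6.png',180,270,225,275)
print('parks'); edges('pics/t6.png',150,240,160,210)
edges('pics/t6.png',150,240,290,345)"
```

```text
t 19.2 p [502.9 413.9  20.8] yawY -0.11 F [-0.2 -4.8  6.4] grip 0.7319451396750127 64.45996642112732 q [-1.08  0.73  0.47  1.78 -0.46  0.74 -0.37]
shift now-axes [10.1 -0.9  0.8] shift goal-axes [10.1 -0.9  0.8] turn [ 0.0014  0.0023 -0.0019]
far x at ymid 533.4 heading 90.71 y 180.1 325.0
near x at ymid 468.4 heading 89.85 y 178.8 323.1
parks
far x at ymid 673.9 heading 90.84 y 241.3 435.6
near x at ymid 609.4 heading 90.42 y 239.4 432.6
far x at ymid 394.8 heading 89.93 y 234.2 424.9
near x at ymid 330.6 heading 90.32 y 232.9 423.3
```

Board is aligned with the parked ones (about 1 mm low in x). Creeping up to the rail.

Emit:
arm_command:
  targets:
    - [[0.002,0.0005,0],[0,0,0],0.3]
    - [[0.002,0.0005,0],[0,0,0],0.3]
    - [[0.001,0,0],[0,0,0],0.3]
    - [[0.001,0,0],[0,0,0],0.3]
    - [[0.001,0,0],[0,0,0],0.3]
    - [[0.001,0,0],[0,0,0],0.3]
    - [[0,0,0],[0,0,0],0.3]
    - [[0,0,0],[0,0,0],0.3]
    - [[0,0,0],[0,0,0],0.3]
    - [[0,0,0],[0,0,0],0.3]

```text
clock: 20.5
ee_pos: [503.9, 421.8, 20.8]
eef_rot: [[0.002, 1.0, 0.001], [1.0, -0.002, -0.002], [-0.002, 0.001, -1.0]]
contact_force: [-0.5, -6.0, 5.9]
grip_width: 0.735
gripper_force: 64.5
```

Emit:
arm_command:
  targets:
    - [[0.001,0,0],[0,0,0],0.3]
    - [[0,0,0],[0,0,0],0.3]
    - [[0.001,0,0],[0,0,0],0.3]
    - [[0,0,0],[0,0,0],0.3]
    - [[0.001,0,0],[0,0,0],0.3]
    - [[0,0,0],[0,0,0],0.3]
    - [[0,0,0],[0,0,0],0.3]
    - [[0,0,0],[0,0,0],0.3]
    - [[0,0,0],[0,0,0],0.3]
    - [[0,0,0],[0,0,0],0.3]

```text
clock: 21.75
ee_pos: [503.9, 424.3, 20.8]
eef_rot: [[0.002, 1.0, 0.001], [1.0, -0.002, -0.003], [-0.003, 0.001, -1.0]]
contact_force: [-0.1, -5.8, 6.8]
grip_width: 0.727
gripper_force: 64.5
```

Emit:
arm_command:
  targets:
    - [[0.001,0,0],[0,0,0],0.3]
    - [[0,0,0],[0,0,0],0.3]
    - [[0.001,0,0],[0,0,0],0.3]
    - [[0,0,0],[0,0,0],0.3]
    - [[0.001,0,0],[0,0,0],0.3]
    - [[0,0,0],[0,0,0],0.3]
    - [[0,0,0],[0,0,0],0.3]
    - [[0,0,0],[0,0,0],0.3]
    - [[0,0,0],[0,0,0],0.3]
    - [[0,0,0],[0,0,0],0.3]

```text
clock: 23.0
ee_pos: [503.9, 424.4, 20.8]
eef_rot: [[0.003, 1.0, -0.0], [1.0, -0.003, -0.007], [-0.007, -0.0, -1.0]]
contact_force: [-2.0, -11.3, 10.4]
grip_width: 0.734
gripper_force: 64.9
```

The tool stalled against the rail (force −11 N). I'll check the pose before releasing.

```bash
python3 -c "
from h import *
goto(502,424,20,0)
grab('top','pics/t7.png')
edges('pics/t7.png',170,260,225,275)
print('parks'); edges('pics/t7.png',150,240,160,210)
edges('pics/t7.png',150,240,290,345)"
```

```text
t 23.0 p [503.9 424.4  20.8] yawY -0.15 F [ -2.  -11.3  10.4] grip 0.7340357788534047 64.94836807250977 q [-1.09  0.74  0.48  1.76 -0.46  0.76 -0.38]
shift now-axes [-0.4 -1.9  0.8] shift goal-axes [-0.4 -1.9  0.8] turn [-0.0002  0.0073 -0.0027]
far x at ymid 534.3 heading 89.64 y 194.9 333.7
near x at ymid 470.1 heading 89.61 y 193.5 331.8
parks
far x at ymid 673.8 heading 90.79 y 241.3 435.6
near x at ymid 609.4 heading 90.42 y 239.4 432.6
far x at ymid 394.8 heading 89.94 y 234.2 424.9
near x at ymid 330.6 heading 90.25 y 232.9 423.3
```

Emit:
arm_command:
  targets:
    - [[0,0,0],[0,0,-0.002],0.3]
    - [[0,0,0],[0,0,-0.003],0.3]
    - [[0.001,0,0],[0,0,0],0.3]
    - [[0,0,0],[0,0,0],0.3]
    - [[-0.001,0,0],[0,0,0],0.3]
    - [[-0.001,0,0],[0,0,0],0.3]
    - [[0,0,0],[0,0,0],0.3]
    - [[0,0,0],[0,0,0],0.3]
    - [[0,0,0],[0,0,0],0.3]
    - [[0,0,0],[0,0,0],0.3]

```text
clock: 24.3
ee_pos: [504.0, 424.4, 20.8]
eef_rot: [[-0.001, 1.0, 0.0], [1.0, 0.001, -0.005], [-0.005, 0.0, -1.0]]
contact_force: [-1.6, -9.3, 9.3]
grip_width: 0.733
gripper_force: 64.8
```

```bash
python3 -c "
from h import *
goto(502,424,20,0)
grab('top','pics/t8.png')
edges('pics/t8.png',170,260,225,275)"
```

```text
t 24.3 p [504.  424.4  20.8] yawY 0.05 F [-1.6 -9.3  9.3] grip 0.732543005509588 64.78651285171509 q [-1.09  0.74  0.47  1.76 -0.46  0.76 -0.38]
shift now-axes [-0.4 -2.   0.8] shift goal-axes [-0.4 -2.   0.8] turn [0.0001 0.0053 0.0008]
far x at ymid 535.4 heading 90.7 y 194.9 333.7
near x at ymid 470.3 heading 89.83 y 193.5 331.8
```

Square and centred to within about 1 mm. Release and lift clear.

Emit:
arm_command:
  targets:
    - [[0,0,0],[0,0,0],0.6]
    - [[0,0,0],[0,0,0],0.8]
    - [[0,0,0],[0,0,0],1]
    - [[0,0,0],[0,0,0],1]
    - [[0,0,0],[0,0,0],1]
    - [[0,0,-0.01],[0,0,0],1]
    - [[0,0,-0.025],[0,0,0],1]
    - [[0,0,-0.05],[0,0,0],1]
    - [[0,0,-0.05],[0,0,0],1]
    - [[0,0,-0.05],[0,0,0],1]

```text
clock: 25.6
ee_pos: [502.4, 429.3, 207.1]
eef_rot: [[-0.005, 1.0, 0.001], [1.0, 0.005, 0.001], [0.001, 0.001, -1.0]]
contact_force: [0.3, 1.7, 0.2]
grip_width: 0.999
gripper_force: 0.0
```

Emit:
arm_command:
  targets:
    - [[0,-0.02,-0.05],[0,0,0],1]
    - [[0.02,-0.04,-0.02],[0,0,0],1]
    - [[0.02,-0.05,0],[0,0,0],1]
    - [[0.02,-0.05,0],[0,0,0],1]
    - [[0.02,-0.04,0],[0,0,0],1]
    - [[0.02,-0.03,0],[0,0,0],1]
    - [[0.02,0,0],[0,0,0],1]
    - [[0,0,0],[0,0,0],1]
    - [[0,0,0],[0,0,0],1]
    - [[0,0,0],[0,0,0],1]

```text
clock: 26.85
ee_pos: [272.8, 547.2, 275.0]
eef_rot: [[-0.003, 1.0, 0.0], [1.0, 0.003, -0.0], [-0.0, 0.0, -1.0]]
contact_force: [-0.5, -0.3, 0.7]
grip_width: 0.999
gripper_force: 0.0
```

```bash
python3 -c "
from h import *
goto(502,424,20,0)
grab('top','pics/t9.png')
edges('pics/t9.png',150,260,225,275)
a=cv2.imread('pics/t9.png')[140:360,100:420]; cv2.imwrite('pics/t9c.png',cv2.resize(a,None,fx=2.5,fy=2.5,interpolation=2))"
```

```text
t 26.85 p [272.8 547.2 275. ] yawY 0.16 F [-0.5 -0.3  0.7] grip 0.9993894386449765 0.0 q [-1.61  0.38  0.58  1.69 -0.22  1.15 -0.96]
shift now-axes [-123.9  228.8  255. ] shift goal-axes [-123.2  229.2  255. ] turn [0.     0.     0.0028]
far x at ymid 534.8 heading 90.69 y 195.0 429.5
near x at ymid 470.4 heading 89.83 y 193.5 427.2
```

View pics/t9c.png

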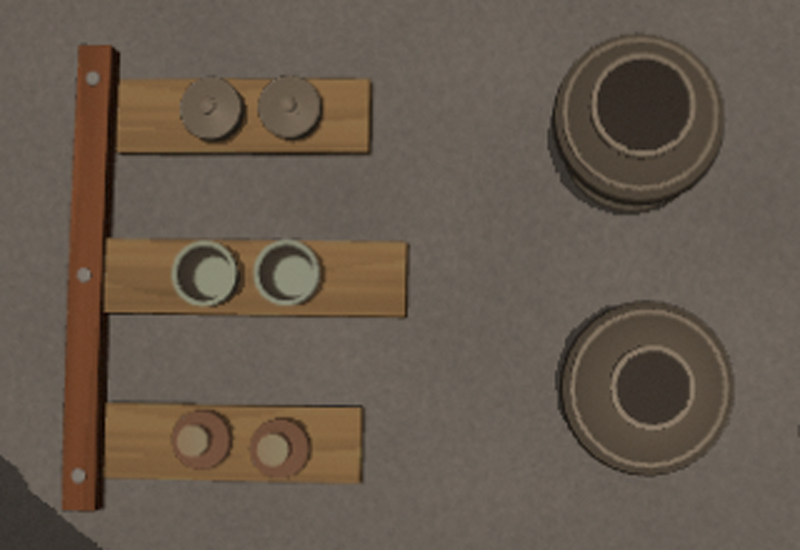

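The board lies against the rail (left end at crop u ≈ 105), centred between the parked boards. Both cups stand on it and nothing else has moved. Handing in.

```bash
python3 -c "
from plant import env
print(env.sign_off())"
```

```text
the job is handed in; nothing more can be done
None
```

The ware board is in the drying bay, its end square against the rail and about 0.5 mm off the middle line between the parked boards, both cups still standing on it; it is released, and I handed the job in at about 27 s.

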